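# Unlock the ambulance medicine locker

### The arm

A 6-joint arm with a two-finger parallel gripper is mounted at the origin on the work surface. World frame = base frame: x ahead of the robot, y to its left, z up, the work surface at z = 0. Lengths are in m, angles in rad, forces in N, time in s.
With the tool pointing down it reaches from about 0.325 to 0.9 m from the base axis. Payload 3.5 kg.
Tool frame: the origin (TCP) lies at the very end of the fingers, on their centre line; the grasp point (between the pads) lies 19 mm behind it; z points along the fingers, y is the direction in which the jaws open and shut (so a half turn about z gives the same grasp; the last joint's range is limited). The gripper opens to 85 mm and grips with 20 to 120 N. Pads are 22 mm wide; open, the fingers measure 114 mm over their backs; the gripper's body (76 mm by 85 mm) begins 54 mm behind the grasp point. The pads swing forward as they close: fully open they stand 13 mm farther back than shut.
Start: joints at [-1.351, 0.276, -0.026, 1.268, 0, 1.467], TCP at [0.198, -0.593, 0.198] pointing down, gripper open.
Joint ranges: [-3.12, 3.12], [-0.85, 1.88], [-1.08, 1.24], [-1.95, 2.15], [-1.57, 1.53], [-3.14, 3.14]. Speed limits (rad/s): [2.57, 2.57, 3.14, 3.14, 3.14, 3.14].

### API

Orientations are given as [roll, pitch, yaw] about the fixed x, y, z axes, in that order (R = Rz(yaw) Ry(pitch) Rx(roll)).
In Python, from plant import env gives the robot as it stands.
- The arm moves only by the shell command python3 -m creep 'ROWS' [OPENING] [FORCE]. ROWS is JSON, a list of rows, each a list of 6 numbers: the shift along the tool's x, y, z in m, then the turn, a rotation vector about the tool's x, y, z in degrees. In form: [[tx, ty, tz, rx, ry, rz], ...]. A call has 1 to 20 rows; each row is the pose to reach, as a shift and turn from the pose commanded when the call began, along the tool's axes at that moment; what a row does not reach only later rows make up. A row lasts 1/10 s, in which the tool goes at most 50 mm and 8.59 degrees, less where a joint would pass 70% of its speed; a pose out of reach is approached as far as the arm can. A call with a gripper value outside its range is refused whole. OPENING is the finger opening in m, from 0 to 0.0854, set as the call begins (- or left out, the last holds). The fingers move at their own pace and stop on an object; FORCE is the grip in N (left out, the last holds). Time passes only in rows, so rows that repeat a pose let the fingers close. It gives the time, the measured TCP pose, the force and the opening at its end, in the units of the state.
- env.get_obs(): the state, without advancing time (a new reading comes with each control period).
- env.snapshot(name): name is "scene" or "top"; returns the picture (400x640x3 uint8, red, green, blue); there is no depth.
- env.calibration(name): a dict with "vfov" (degrees; the focal length in pixels is half the picture's height over the tangent of half this angle, whatever the lens; pixels are square), "cx", "cy" (the principal point, pixels), "world_from_camera" (4x4, takes a point from camera to world coordinates). Camera axes: x right, y down, z forward; pixel columns grow to the right and rows downward; lengths in m; the calibration is good to about 2 mm. A picture is of the moment at which its call begins. calibration takes no time and is no camera call.
- env.sign_off(): hands the job in, once; it reports no verdict.
The state is a dict: "time": time; "qpos": joint angles; "joint_vel": joint speeds; "effort": joint torques, N m; "position": TCP position; "orientation": TCP orientation; "contact_force": force on the tool from outside, world axes, zero at the start; "wrist_torque": the same for the moment, N m; "grip_width": finger opening in m.
Only numpy, scipy, OpenCV 4.12 (cv2) and the standard library are available. Lean on these libraries where they do the work, as an engineer would, in place of code of your own. Each camera call takes 0.05 s, during which the arm holds its last target. There are 200 camera calls.

### The job

Unlock the white medicine locker: take the orange-handled key out of the rack, fit it fully home in the slot of the brass lock on the locker's lid, and only then turn it clockwise (seen from above) until the lock reaches its stop, where its black pointer is at the green dot. Leave the orange key standing in the lock, let go of it, and leave the blue key in the rack.

Things in the scene. Friction and masses are not known exactly. Their poses are not given: they have to be found in the camera images.
- orange_key (a point): Centre of the orange handle, a bar 56 (x) x 14 (y) x 26 mm (z up), of a 120 g steel key standing in a fixed grey rack 34 mm high. Below this point: stem, 14 mm thick; flange 58 mm wide, underside 41 mm below, resting on the rack; blade 28 mm (x, along the bar) x 9 mm x 24 deep in a loose pocket, foot 65 mm below. Lift it straight up. It fits the lock either way round (half turn).
- slot (a point): Centre of the slot's mouth, top of the round brass lock (73 mm wide) in the lid of the fixed white locker, 76 mm above the table. x along the slot, z up; turns with the lock. Slot 32 x 13 mm, 30 deep, flared in its top 8 mm to 42 x 23. Key home: flange on the lock, handle centre 41 mm above this. The key has 8 degrees of play before the lock turns with it. Black pointer on the lock's +x side.
- lock (a joint): Turn of the brass lock, rad, growing clockwise seen from above (the slot's yaw falls as it grows). 0: black pointer at the red dot on the lid, locked; 1.05 (60 degrees): pointer at the green dot, hard stop, unlocked. Starts at 0 to 0.2. Light friction (0.06 N m), no spring: stays where it is left.
- blue_key (a point): Centre of the blue handle of another key of the same shape and size, not to be used. It stands in the same rack (190 x 66 mm), 90 mm from the orange one along the line of the handles; they may stand in either place.
Mind the look-alikes: they are no part of the job. What is shaped like the part that bears orange_key but red or turquoise is not meant.

How it is judged:
By the outcome, as a careful person would: the job done as asked, in the order asked, and still so for the second after the job is handed in, with the robot touching nothing.
It also fails if it takes over 43 s, if anything falls off the work surface, if the arm or the gripper's body presses on something with over 40 N, if the wrist force passes 120 N, or if a joint passes its speed limit or range.

## Working session

There is one attempt and no reset: what is moved stays moved. The work goes in short steps, Python scripts to look and compute and a shell command to move; the robot and the scene stay as the last step left them, time stands still between calls to the robot, and variables do not carry over. Pictures are saved under pics/ and viewed, about 8 in all and at most 12, crops included, and the job is handed in when it is done.

```bash
mkdir -p pics; ls; cat > h.py <<'E'
import numpy as np,cv2
from plant import env
def save(cam,name,crop=None,s=1):
    im=env.snapshot(cam)
    cv2.imwrite(f'pics/{name}_raw.png',im[:,:,::-1])
    o=im if crop is None else im[crop[1]:crop[3],crop[0]:crop[2]]
    o=cv2.resize(o,None,fx=s,fy=s,interpolation=cv2.INTER_CUBIC)
    cv2.imwrite(f'pics/{name}.png',o[:,:,::-1]); return im
def K(cam):
    c=env.calibration(cam); f=200/np.tan(np.radians(c['vfov'])/2)
    return f,c['cx'],c['cy'],np.array(c['world_from_camera'])
def px2w(cam,u,v,z):
    f,cx,cy,T=K(cam); d=T[:3,:3]@np.array([(u-cx)/f,(v-cy)/f,1]); o=T[:3,3]
    return o+d*(z-o[2])/d[2]
def w2px(cam,p):
    f,cx,cy,T=K(cam); q=T[:3,:3].T@(np.array(p)-T[:3,3]); return cx+f*q[0]/q[2],cy+f*q[1]/q[2]
E
python3 - <<'E'
from h import *
a=save('top','t0');b=save('scene','s0')
for c in('top','scene'):print(c,env.calibration(c))
o=env.get_obs();print(o)
E
```

```text
pics
top {'vfov': 51.90000843282158, 'cx': 323.4403338059438, 'cy': 199.30152401823085, 'world_from_camera': array([[ 0.00139562, -0.99150973,  0.13002499,  0.45229067],
       [-0.99993767, -0.00282398, -0.01080152,  0.09193407],
       [ 0.011077  , -0.13000181, -0.99145188,  0.94394638],
       [ 0.        ,  0.        ,  0.        ,  1.        ]])}
scene {'vfov': 52.32991698442612, 'cx': 324.539169163703, 'cy': 193.22075095387277, 'world_from_camera': array([[ 0.79684497,  0.36534267, -0.48120976,  1.07861579],
       [ 0.60396181, -0.5032552 ,  0.61803263, -0.54144538],
       [-0.01637763, -0.78310851, -0.6216694 ,  0.69279145],
       [ 0.        ,  0.        ,  0.        ,  1.        ]])}
{'time': 0.1, 'qpos': array([-1.35140878e+00,  2.77075314e-01, -2.77593542e-02,  1.26801403e+00,
       -6.50337571e-05,  1.46740597e+00]), 'joint_vel': array([-1.24988216e-03, -1.33845761e-03,  2.76514417e-03, -1.74349232e-03,
       -1.25831479e-05,  1.50192088e-03]), 'effort': array([ 2.68035160e-05, -4.46706963e+01,  2.96129090e+01,  8.42252135e-03,
       -3.09885911e-05,  7.88994299e-06]), 'position': array([ 0.19805484, -0.59195721,  0.19665283]), 'orientation': array([-3.13954453e+00, -1.47130814e-04,  3.22777821e-01]), 'contact_force': array([0.40979957, 0.59397047, 0.4452788 ]), 'wrist_torque': array([-0.02042673,  0.02860343, -0.03455487]), 'grip_width': 0.0854483035809081}
```

View pics/t0.png

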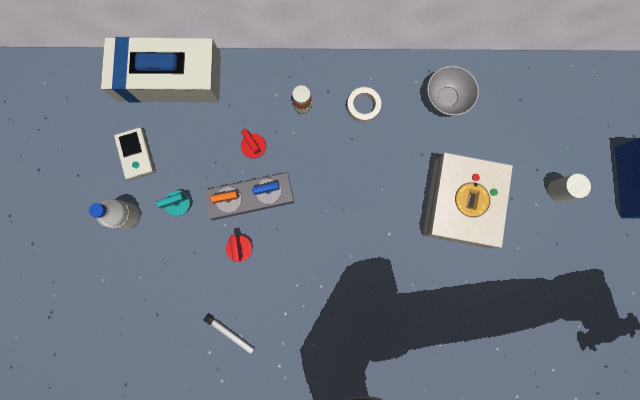

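View pics/s0.png

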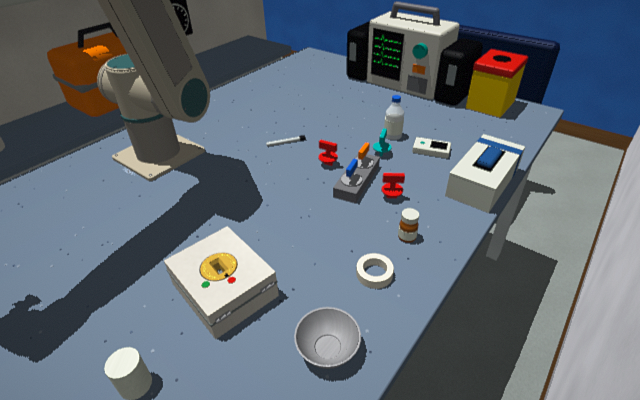

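Top view: the orange key in the rack is at (224,197) and the blue key at (266,187). Look-alikes are red at (253,143) and (239,247), and turquoise at (175,202). The lock is at (473,200), with its red dot at (476,177) and green dot at (494,192). I choose the orange bar in the grey rack and check it close up.

```bash
python3 - <<'E'
from h import *
im=cv2.imread('pics/t0_raw.png'); sc=cv2.imread('pics/s0_raw.png')
a=cv2.resize(im[150:250,150:310],None,fx=4.5,fy=4.5,interpolation=cv2.INTER_CUBIC)[:, :]
b=cv2.resize(im[145:255,420:520],None,fx=4.09,fy=4.09,interpolation=cv2.INTER_CUBIC)
a=cv2.resize(a,(390,244)); b=cv2.resize(b,(400,440))
o=np.zeros((440,800,3),np.uint8);o[:244,:390]=a;o[:,400:]=b
cv2.imwrite('pics/c0.png',o)
def seg(im,cam,lo,hi,box,z):
    h=cv2.cvtColor(im,cv2.COLOR_BGR2HSV);m=cv2.inRange(h,lo,hi);k=np.zeros_like(m);k[box[1]:box[3],box[0]:box[2]]=1;m=m*k
    v,u=np.nonzero(m);P=np.array([px2w(cam,x,y,z)[:2] for x,y in zip(u,v)])
    c=P.mean(0);w,V=np.linalg.eigh(np.cov((P-c).T));d=V[:,1]
    print(cam,len(u),'px',u.mean(),v.mean(),'c',c,'yaw',np.degrees(np.arctan2(d[1],d[0])),'size',np.sqrt(12*w))
for z in(.088,.075):
  seg(im,'top',(5,150,120),(18,255,255),(200,180,245,215),z)
  seg(im,'top',(105,150,80),(125,255,255),(245,175,290,205),z)
  seg(sc,'scene',(5,150,80),(18,255,255),(340,130,385,170),z)
seg(im,'top',(0,170,100),(4,255,255),(465,168,485,185),.076)
seg(im,'top',(50,100,80),(85,255,255),(485,182,505,200),.076)
seg(im,'top',(18,120,80),(32,255,255),(440,170,500,230),.076)
E
```

```text
top 187 px 223.3903743315508 196.50802139037432 c [0.56985963 0.29241114] yaw 101.48337926257479 size [0.01523233 0.054324  ]
top 176 px 265.3181818181818 187.75 c [0.58872675 0.20499475] yaw 103.14824631786371 size [0.01448671 0.05396955]
scene 103 px 363.3592233009709 150.40776699029126 c [0.58243017 0.27350672] yaw 109.45251021739148 size [0.01834828 0.07599192]
top 187 px 223.3903743315508 196.50802139037432 c [0.57164525 0.29545596] yaw 101.48337926257479 size [0.01546368 0.05514906]
top 176 px 265.3181818181818 187.75 c [0.59079892 0.2067119 ] yaw 103.1482463178637 size [0.01470673 0.05478923]
scene 103 px 363.3592233009709 150.40776699029126 c [0.57176465 0.29102413] yaw 109.45251021739148 size [0.01874267 0.07762537]
top 30 px 475.3666666666667 176.63333333333333 c [ 0.61631214 -0.24481795] yaw -142.01534949360135 size [0.01138097 0.01214218]
top 33 px 493.3939393939394 191.4848484848485 c [ 0.5840722  -0.28214078] yaw 104.10188616457626 size [0.01184763 0.01270507]
top 786 px 472.09541984732823 199.2735368956743 c [ 0.56713487 -0.23548898] yaw 65.21729389433216 size [0.06368562 0.06607576]
```

View pics/c0.png

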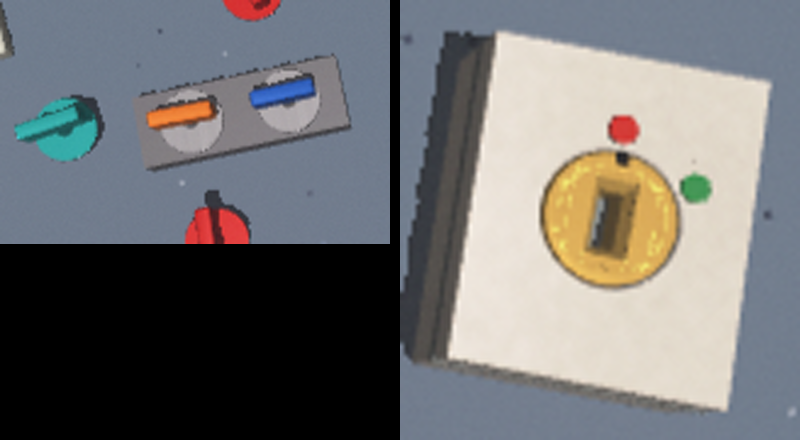

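The crop confirms it: the orange bar is in the grey rack, and the pointer is just short of the red dot. The numbers also check out. The keys are 89 mm apart, both dots are 50 mm from the lock centre, and they are 60° apart. Next I work out the first move.

```bash
cat >> h.py <<'E'
from scipy.spatial.transform import Rotation as R
def go(p,yaw):
    o=env.get_obs();A=R.from_euler('xyz',o['orientation']);B=R.from_euler('xyz',[np.pi,0,np.radians(yaw)])
    print('t',round(o['time'],2),'pos',o['position'].round(4),'rpy',np.degrees(o['orientation']).round(2),'F',o['contact_force'].round(1),'w',round(o['grip_width'],4))
    print('shift',(A.inv().apply(np.array(p)-o['position'])).round(4),'rot',np.degrees((A.inv()*B).as_rotvec()).round(2))
E
python3 - <<'E'
from h import *
go([.570,.293,.15],102.2)
C=px2w('top',472.5,199.4,.076);print(C)
for n,u,v in(('red',475.4,176.6),('ptr',475.5,184.5),('s1',475,190.5),('s2',470.9,208.7)):
  p=px2w('top',u,v,.076);d=p-C;print(n,p,np.degrees(np.arctan2(d[1],d[0])),np.hypot(*d[:2]))
E
```

```text
t 0.1 pos [ 0.1981 -0.592   0.1967] rpy [-1.7988e+02 -1.0000e-02  1.8490e+01] F [0.4 0.6 0.4] w 0.0854
shift [ 0.6334 -0.7212  0.0482] rot [ -0.09  -0.09 -83.71]
[ 0.56681404 -0.23634238  0.076     ]
red [ 0.61638371 -0.24489347  0.076     ] -9.787557898520332 0.050301824863988105
ptr [ 0.59913274 -0.24430067  0.076     ] -13.833517507400567 0.033284129486775074
s1 [ 0.58608536 -0.24261181  0.076     ] -18.02096834811183 0.020265482442475776
s2 [ 0.54680205 -0.23199756  0.076     ] 167.7505598029228 0.020478209364890112
```

```bash
python3 -m creep '[[0.06,-0.07,0,0,0,-8],[0.1,-0.11,0,0,0,-16],[0.13,-0.15,0,0,0,-24],[0.16,-0.18,0,0,0,-32],[0.2,-0.22,0,0,0,-40],[0.23,-0.26,0,0,0,-48],[0.26,-0.29,0,0,0,-56],[0.3,-0.33,0,0,0,-64],[0.33,-0.37,0,0,0,-72],[0.36,-0.4,0,0,0,-80],[0.4,-0.44,0.01,0,0,-83.7],[0.43,-0.48,0.01,0,0,-83.7],[0.46,-0.51,0.02,0,0,-83.7],[0.49,-0.55,0.02,0,0,-83.7],[0.52,-0.58,0.03,0,0,-83.7],[0.56,-0.62,0.04,0,0,-83.7],[0.6,-0.66,0.048,0,0,-83.7],[0.62,-0.7,0.048,0,0,-83.7],[0.6334,-0.7212,0.048,0,0,-83.7],[0.6334,-0.7212,0.048,0,0,-83.7]]' 0.05
python3 - <<'E'
from h import *
go([.570,.293,.15],102.2)
im=save('scene','s1',(300,90,440,210),5)
E
```

```text
time: 2.1
position: [0.5706, 0.2965, 0.1484]
orientation: [-3.142, -0.001, 1.788]
contact_force: [-0.7, -0.9, 0.1]
grip_width: 0.0501
t 2.1 pos [0.5706 0.2965 0.1484] rpy [-1.8000e+02 -7.0000e-02  1.0242e+02] F [-0.7 -0.9  0.1] w 0.0501
shift [-0.0033 -0.0014 -0.0016] rot [-0.   -0.07  0.22]
```

View pics/s1.png

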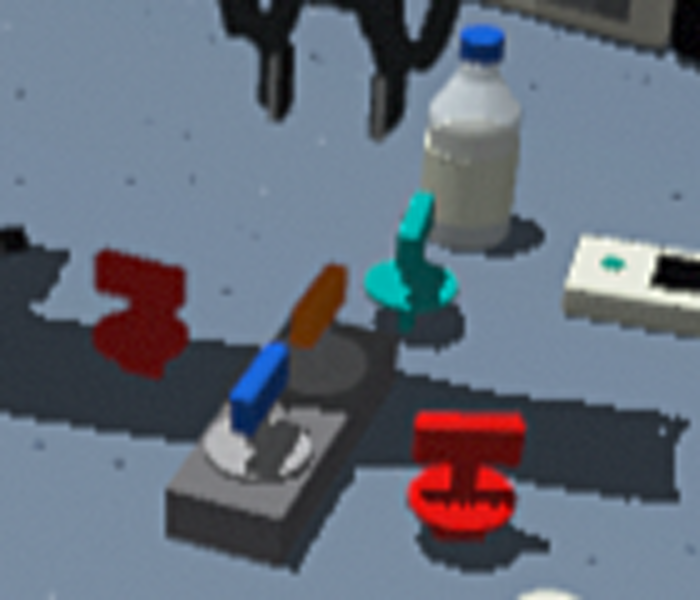

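The picture shows the open fingers (tips at about (355,114) and (377,117)) straddling the line above the orange bar at (364,151), with the look-alikes clear. I descend and grip.

```bash
python3 -m creep '[[-0.0033,-0.0014,0.02,0,0,0.2],[-0.0033,-0.0014,0.045,0,0,0.2],[-0.0033,-0.0014,0.065,0,0,0.2],[-0.0033,-0.0014,0.08,0,0,0.2],[-0.0033,-0.0014,0.09,0,0,0.2],[-0.0033,-0.0014,0.09,0,0,0.2],[-0.0033,-0.0014,0.09,0,0,0.2]]'
python3 -m creep '[[0,0,0,0,0,0],[0,0,0,0,0,0],[0,0,0,0,0,0],[0,0,0,0,0,0],[0,0,0,0,0,0],[0,0,0,0,0,0],[0,0,0,0,0,0],[0,0,0,0,0,0]]' 0 60
python3 - <<'E'
from h import *
go([.570,.293,.06],102.2)
E
```

```text
time: 2.85
position: [0.5699, 0.2885, 0.0603]
orientation: [3.141, -0.0, 1.78]
contact_force: [0.3, -0.1, 0.1]
grip_width: 0.0501
time: 3.65
position: [0.5695, 0.2886, 0.0596]
orientation: [-3.141, 0.0, 1.78]
contact_force: [-1.3, 1.2, 0.1]
grip_width: 0.0
t 3.65 pos [0.5695 0.2886 0.0596] rpy [-179.99    0.    102.  ] F [-1.3  1.2  0.1] w 0.0
shift [ 0.0042  0.0014 -0.0004] rot [-0.01  0.   -0.2 ]
```

The fingers shut completely, so I missed the handle. I look again.

```bash
python3 - <<'E'
from h import *
a=save('top','t2');b=save('scene','s2')
c=lambda i,b,s:cv2.resize(i[b[1]:b[3],b[0]:b[2]],s,interpolation=cv2.INTER_CUBIC)[:,:,::-1]
cv2.imwrite('pics/c2.png',np.hstack([c(a,(160,120,300,260),(400,400)),c(b,(310,90,430,210),(400,400))]))
print(w2px('top',env.get_obs()['position']),w2px('scene',env.get_obs()['position']))
E
```

```text
(np.float64(228.1415661128018), np.float64(198.48971864677955)) (np.float64(362.00162660893847), np.float64(155.0473326774898))
```

View pics/c2.png

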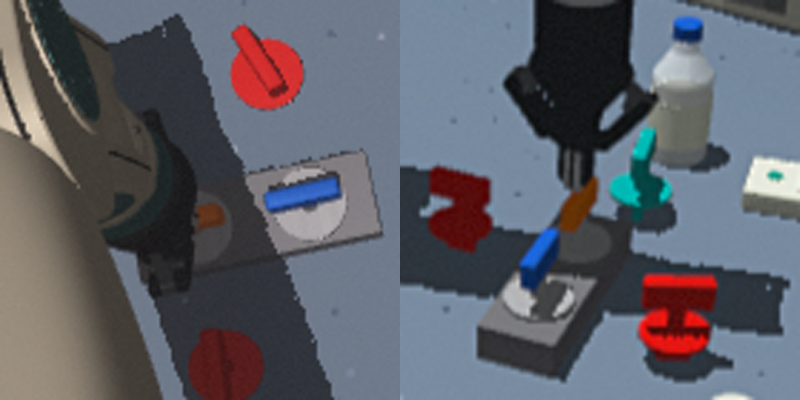

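```bash
python3 - <<'E'
from h import *
b=cv2.imread('pics/s2_raw.png')[115:175,330:400];a=cv2.imread('pics/s1_raw.png')[85:165,330:400]
cv2.imwrite('pics/c3.png',np.hstack([cv2.resize(b,(400,343),interpolation=cv2.INTER_NEAREST),cv2.resize(a,(400,457),interpolation=cv2.INTER_NEAREST)[:343]]))
y=np.radians(102.4);d=np.array([-np.sin(y),np.cos(y),0])*.025
p=np.array([.5706,.2965,.154]);print(w2px('scene',p+d),w2px('scene',p-d))
for z in(.06,.075,.088,.1):print(z,w2px('scene',[.5695,.2886,z]))
for q in([.570,.2925,.088],[.57,.2925,.062]):
  for s in(-1,1):print(w2px('scene',np.array(q)+s*.028*np.array([np.cos(y),np.sin(y),0])))
E
```

```text
(np.float64(356.71726920171966), np.float64(122.68621575948453)) (np.float64(374.187961949111), np.float64(126.24378554589289))
0.06 (np.float64(362.0142564405785), np.float64(154.97170557638265))
0.075 (np.float64(362.23268073453954), np.float64(150.47232276012534))
0.088 (np.float64(362.42488761900364), np.float64(146.51299965809747))
0.1 (np.float64(362.60475713899723), np.float64(142.80781736014382))
(np.float64(359.75152140000256), np.float64(150.946071411164))
(np.float64(366.80412120979156), np.float64(141.15336387838704))
(np.float64(359.40202330329936), np.float64(158.86817461505257))
(np.float64(366.36917121506247), np.float64(148.9429305288315))
```

View pics/c3.png

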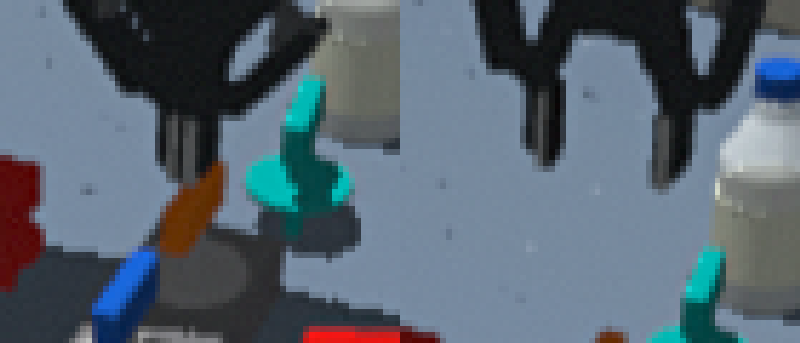

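The bar is exactly where predicted. The closed tips appear at (363,147), about 8–9 px (~29 mm) above where the reported TCP projects, and the open tips before had the same offset. So the TCP reading and the cameras disagree. I find the true offset by showing tilted fingers to both cameras.

```bash
python3 -m creep '[[0,0,-0.03,0,0,0],[0,0,-0.07,0,0,0],[0,0,-0.11,0,-5,0],[-0.03,-0.01,-0.15,0,-12,0],[-0.06,-0.02,-0.17,0,-20,0],[-0.09,-0.03,-0.17,0,-28,0],[-0.12,-0.05,-0.17,0,-36,0],[-0.12,-0.05,-0.17,0,-40,0],[-0.12,-0.05,-0.17,0,-40,0],[-0.12,-0.05,-0.17,0,-40,0]]'
python3 - <<'E'
from h import *
a=save('top','t4');b=save('scene','s4');o=env.get_obs();p=o['position'];print(p,np.degrees(o['orientation']))
out=[]
for im,c in((a,'top'),(b,'scene')):
  u,v=w2px(c,p);print(c,u,v);x0,y0=int(u)-40,int(v)-40;print(x0,y0)
  k=np.ascontiguousarray(im[y0:y0+80,x0:x0+80,::-1]);k=cv2.resize(k,(400,400),interpolation=cv2.INTER_NEAREST);cv2.drawMarker(k,(int((u-x0+.5)*5),int((v-y0+.5)*5)),(255,0,255),0,15);out.append(k)
cv2.imwrite('pics/c4.png',np.hstack(out))
E
```

```text
time: 4.75
position: [0.5458, 0.1614, 0.2295]
orientation: [-3.141, 0.697, 1.781]
contact_force: [-0.1, -0.5, 1.4]
grip_width: 0.0
[0.54637862 0.16107124 0.23052672] [179.85051108  39.91272056 101.87599536]
top 279.47127643401836 198.87928662143415
239 158
scene 327.76756423963434 115.7781534520733
287 75
```

View pics/c4.png

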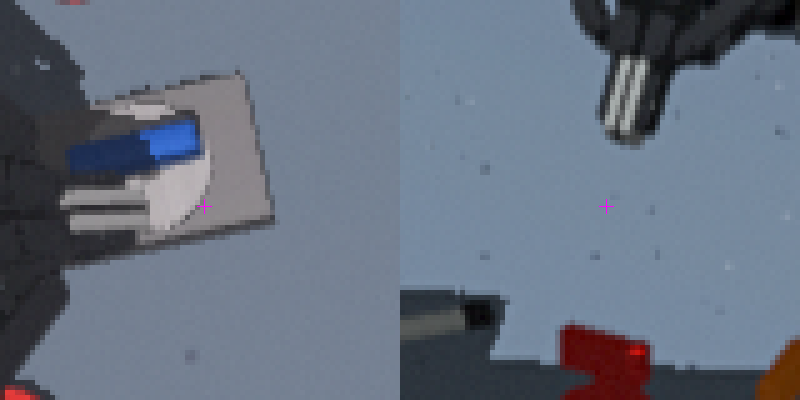

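Both views show the fingertips about 12–14 px behind the predicted TCP: top (148,211) and scene (627,137) in the crop. I triangulate.

```bash
python3 - <<'E'
from h import *
from scipy.optimize import least_squares
p=np.array([0.54637862,0.16107124,0.23052672]);A=R.from_euler('xyz',[179.85,39.91,101.876],degrees=True)
t=[('top',268.2,199.7),('scene',331.8,101.8)]
f=lambda x:np.concatenate([np.subtract(w2px(c,x),(u,v)) for c,u,v in t])
s=least_squares(f,p);print(s.x,s.fun,'tool offset',A.inv().apply(s.x-p))
E
```

```text
[0.54236727 0.17823505 0.25836656] [-0.56603545 -0.65375991 -1.20737646  0.24888686] tool offset [-0.00434462 -0.00030777 -0.0326615 ]
```

The fingers truly end about 30 mm behind the reported TCP along the tool axis (29 mm from the vertical views, 33 mm from this one), with nothing sideways beyond noise. So with the tool down, true height = reported + 30 mm. I go back above the key, opening to 50 mm.

```bash
python3 -m creep '[[0,0,0,0,8,0],[0,0,0,0,16,0],[0,0,0,0,24,0],[0,0,0,0,32,0],[0,0,0,0,40,0],[0,0,0,0,40,0]]' 0.05
python3 - <<'E'
from h import *
go([.570,.2925,.115],102.2)
E
```

```text
time: 5.45
position: [0.5479, 0.1571, 0.2322]
orientation: [3.136, -0.001, 1.774]
contact_force: [-0.1, -0.8, -0.4]
grip_width: 0.0499
t 5.45 pos [0.5479 0.1571 0.2322] rpy [ 1.7971e+02 -4.0000e-02  1.0162e+02] F [-0.1 -0.8 -0.4] w 0.0499
shift [0.1281 0.0483 0.1176] rot [ 0.29 -0.04 -0.59]
```

```bash
python3 -m creep '[[0.03,0.01,0.02,0,0,-0.3],[0.06,0.02,0.04,0.3,0,-0.5],[0.09,0.035,0.06,0.3,0,-0.6],[0.115,0.045,0.09,0.3,0,-0.6],[0.128,0.048,0.11,0.3,0,-0.6],[0.128,0.048,0.1176,0.3,0,-0.6],[0.128,0.048,0.1176,0.3,0,-0.6],[0.128,0.048,0.1176,0.3,0,-0.6]]'
python3 - <<'E'
from h import *
go([.570,.2925,.028],102.2)
E
```

```text
time: 6.25
position: [0.5665, 0.2957, 0.1134]
orientation: [-3.138, 0.0, 1.79]
contact_force: [-0.1, 0.0, 1.4]
grip_width: 0.0504
t 6.25 pos [0.5665 0.2957 0.1134] rpy [-1.7979e+02  2.0000e-02  1.0257e+02] F [-0.1  0.   1.4] w 0.0504
shift [-0.0038  0.003   0.0854] rot [-0.21  0.02  0.37]
```

```bash
python3 -m creep '[[-0.001,0.001,0.02,0,0,0],[-0.002,0.002,0.04,0,0,0],[-0.002,0.002,0.055,0,0,0],[-0.002,0.002,0.068,0,0,0],[-0.002,0.002,0.078,0,0,0],[-0.002,0.002,0.084,0,0,0],[-0.002,0.002,0.084,0,0,0],[-0.002,0.002,0.084,0,0,0]]'
python3 -m creep '[[0,0,0,0,0,0],[0,0,0,0,0,0],[0,0,0,0,0,0],[0,0,0,0,0,0],[0,0,0,0,0,0],[0,0,0,0,0,0],[0,0,0,0,0,0]]' 0 60
```

```text
time: 7.05
position: [0.5682, 0.2946, 0.0285]
orientation: [-3.137, -0.0, 1.791]
contact_force: [0.6, -0.6, -0.2]
grip_width: 0.0499
time: 7.75
position: [0.5688, 0.2948, 0.0289]
orientation: [-3.138, -0.0, 1.791]
contact_force: [1.9, 0.3, 4.4]
grip_width: 0.0129
```

The grip holds at 13 mm, matching the 14 mm bar. I lift straight up and look.

```bash
python3 -m creep '[[0,0,-0.008,0,0,0],[0,0,-0.02,0,0,0],[0,0,-0.035,0,0,0],[0,0,-0.055,0,0,0],[0,0,-0.08,0,0,0],[0,0,-0.105,0,0,0],[0,0,-0.12,0,0,0],[0,0,-0.12,0,0,0],[0,0,-0.12,0,0,0]]'
python3 - <<'E'
from h import *
go([.5668,-.2363,.15],165.3)
b=save('scene','s5',(310,60,430,180),5)
E
```

```text
time: 8.65
position: [0.5676, 0.2943, 0.1473]
orientation: [-3.135, 0.0, 1.791]
contact_force: [-0.6, -1.0, -1.7]
grip_width: 0.0127
t 8.65 pos [0.5676 0.2943 0.1473] rpy [-1.796e+02  1.000e-02  1.026e+02] F [-0.6 -1.  -1.7] w 0.0127
shift [-0.5176 -0.1165 -0.0017] rot [ -0.36  -0.21 -62.7 ]
```

View pics/s5.png

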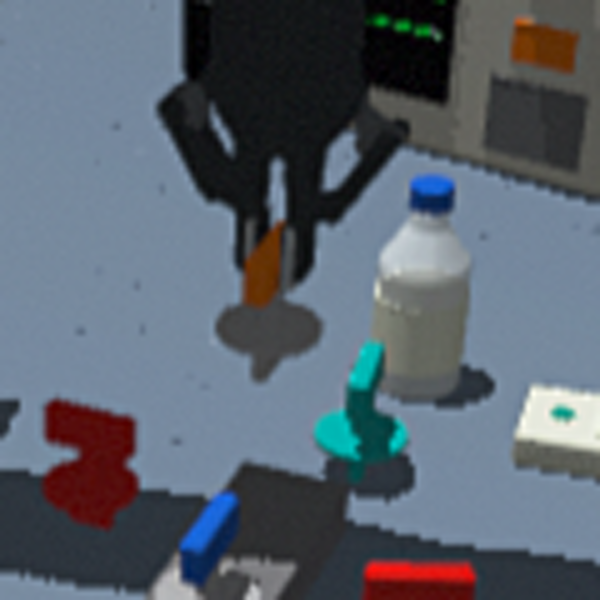

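The key is lifted cleanly and hangs straight (handle at (263,265), blade at (262,370) in the crop), and blue is still in the rack. I carry it to above the lock.

```bash
python3 -m creep '[[-0.015,-0.003,0,0,0,-2],[-0.04,-0.01,0,0,0,-6],[-0.075,-0.017,0,0,0,-10],[-0.11,-0.025,0,0,0,-14],[-0.145,-0.033,0,0,0,-18],[-0.18,-0.04,0,0,0,-22],[-0.215,-0.048,0,0,0,-26],[-0.25,-0.056,0,0,0,-30],[-0.285,-0.064,0,0,0,-34],[-0.32,-0.072,0,0,0,-38],[-0.355,-0.08,0,0,0,-42],[-0.39,-0.088,0,0,0,-46],[-0.425,-0.096,0,0,0,-50],[-0.46,-0.103,0,0,0,-54],[-0.49,-0.11,0,0,0,-58],[-0.51,-0.115,0,0,0,-61],[-0.5176,-0.1165,0,0,0,-62.7],[-0.5176,-0.1165,0,0,0,-62.7],[-0.5176,-0.1165,0,0,0,-62.7]]'
python3 - <<'E'
from h import *
go([.5668,-.2363,.15],165.3)
a=save('top','t6');b=save('scene','s6')
c=lambda i,b,s:cv2.resize(i[b[1]:b[3],b[0]:b[2]],s,interpolation=cv2.INTER_CUBIC)[:,:,::-1]
cv2.imwrite('pics/c6.png',np.hstack([c(a,(420,130,540,250),(400,400)),c(b,(150,180,290,320),(400,400))]))
E
```

```text
time: 10.6
position: [0.5665, -0.2352, 0.1471]
orientation: [-3.14, -0.008, 2.884]
contact_force: [0.5, -0.3, -1.0]
grip_width: 0.0133
t 10.6 pos [ 0.5665 -0.2352  0.1471] rpy [-179.93   -0.45  165.25] F [ 0.5 -0.3 -1. ] w 0.0133
shift [-0.0006 -0.001  -0.0029] rot [-0.07 -0.45 -0.05]
```

View pics/c6.png

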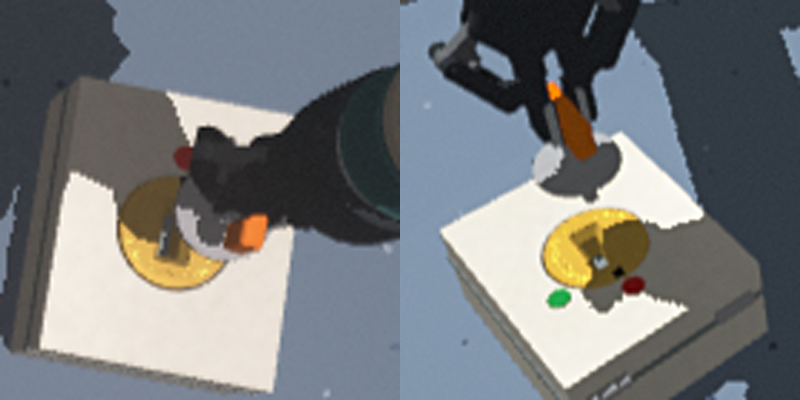

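The key hangs upright above the lock. In the crop the flange is centred at (578,160) and the blade foot is at about (591,198), with the handle along the slot. I compare these with the prediction.

```bash
python3 - <<'E'
from h import *
for n,c,q in(('flange sc obs 212.3,236','scene',[.5668,-.236,.156]),('handle end','scene',[.5668,-.236,.194]),('slot','scene',[.5668,-.2363,.076]),('flange','top',[.5668,-.236,.156])):
  print(n,np.round(w2px(c,q),1))
y=np.radians(165.3);d=np.array([np.cos(y),np.sin(y),0])*.014
for s in(-1,1):print('foot corner',np.round(w2px('scene',np.array([.5668,-.236,.129])+s*d),1))
def mask(im,lo,hi,b):
  h=cv2.cvtColor(im,cv2.COLOR_BGR2HSV);m=cv2.inRange(h,lo,hi)[b[1]:b[3],b[0]:b[2]];v,u=np.nonzero(m);return len(u),u.mean()+b[0],v.mean()+b[1],u.min()+b[0],u.max()+b[0],v.min()+b[1],v.max()+b[1]
im=cv2.imread('pics/s6_raw.png');print(mask(im,(5,130,60),(18,255,255),(190,205,225,240)))
print('brass sc',mask(cv2.imread('pics/s0_raw.png'),(18,120,60),(32,255,255),(190,240,245,290)))
E
```

```text
flange sc obs 212.3,236 [210.9 235.4]
handle end [207.  220.5]
slot [218.4 264.1]
flange [487.6 194.1]
foot corner [216.9 249.6]
foot corner [210.4 241.4]
(216, np.float64(209.83796296296296), np.float64(223.11574074074073), np.int64(201), np.int64(218), np.int64(209), np.int64(235))
brass sc (745, np.float64(217.86711409395974), np.float64(266.08322147651006), np.int64(200), np.int64(236), np.int64(253), np.int64(280))
```

Foot and flange are within about 2 mm of the prediction, which is inside the flare. I lower to the mouth, then continue gently.

```bash
python3 -m creep '[[0,-0.0005,0.01,0,0,0],[0,-0.0005,0.025,0,-0.2,0],[0,-0.0005,0.038,0,-0.4,0],[0,-0.0005,0.046,0,-0.4,0],[0,-0.0005,0.052,0,-0.4,0],[0,-0.0005,0.055,0,-0.4,0],[0,-0.0005,0.057,0,-0.4,0],[0,-0.0005,0.059,0,-0.4,0],[0,-0.0005,0.059,0,-0.4,0]]'
python3 -m creep '[[0,0,0.002,0,0,0],[0,0,0.004,0,0,0],[0,0,0.006,0,0,0],[0,0,0.006,0,0,0]]'
python3 -c "
from h import *
go([.5668,-.2363,.07],165.3);print(env.get_obs()['wrist_torque'].round(2))"
```

```text
time: 11.6
position: [0.5673, -0.2367, 0.0899]
orientation: [-3.139, 0.003, 2.885]
contact_force: [-0.6, 0.4, -0.2]
grip_width: 0.0126
time: 12.0
position: [0.5669, -0.2364, 0.0833]
orientation: [-3.139, 0.002, 2.885]
contact_force: [-0.1, 0.0, -1.1]
grip_width: 0.0131
t 12.0 pos [ 0.5669 -0.2364  0.0833] rpy [-1.7987e+02  9.0000e-02  1.6529e+02] F [-0.1  0.  -1.1] w 0.0131
shift [0.0001 0.0001 0.0133] rot [-0.13  0.09 -0.01]
[ 0.05  0.05 -0.02]
```

No force, and the blade is past the flare. I go on down to contact.

```bash
python3 -m creep '[[0,0,0.002,0,0,0],[0,0,0.004,0,0,0],[0,0,0.006,0,0,0],[0,0,0.008,0,0,0],[0,0,0.009,0,0,0],[0,0,0.009,0,0,0]]'
python3 -m creep '[[0,0,0.001,0,0,0],[0,0,0.002,0,0,0],[0,0,0.003,0,0,0],[0,0,0.003,0,0,0]]'
python3 -m creep '[[0,0,0.001,0,0,0],[0,0,0.002,0,0,0],[0,0,0.002,0,0,0]]'
```

```text
time: 12.6
position: [0.567, -0.2365, 0.0744]
orientation: [-3.139, 0.002, 2.885]
contact_force: [-0.1, 0.1, -0.6]
grip_width: 0.0126
time: 13.0
position: [0.5671, -0.2365, 0.0715]
orientation: [-3.139, 0.002, 2.885]
contact_force: [0.2, 0.0, -2.3]
grip_width: 0.0128
time: 13.3
position: [0.5674, -0.2367, 0.0709]
orientation: [-3.139, 0.003, 2.885]
contact_force: [-2.9, 0.9, 4.4]
grip_width: 0.0131
```

```bash
python3 -m creep '[[0,0,0.001,0,0,0],[0,0,0.002,0,0,0],[0,0,0.002,0,0,0],[0,0,0.002,0,0,0]]'
```

```text
time: 13.7
position: [0.5676, -0.2367, 0.0709]
orientation: [-3.139, 0.004, 2.885]
contact_force: [-4.8, 2.5, 13.7]
grip_width: 0.0127
```

It is hard against its seat at 0.0709 reported (expected 0.070), with 14 N pushing back, so the key is home. I ease the preload and turn clockwise (+z of the tool).

```bash
python3 -m creep '[[0,0,-0.002,0,0,0],[0,0,-0.002,0,0,4],[0,0,-0.002,0,0,8],[0,0,-0.002,0,0,12],[0,0,-0.002,0,0,16],[0,0,-0.002,0,0,20],[0,0,-0.002,0,0,24],[0,0,-0.002,0,0,28],[0,0,-0.002,0,0,32],[0,0,-0.002,0,0,32]]'
python3 -m creep '[[0,0,0,0,0,4],[0,0,0,0,0,8],[0,0,0,0,0,12],[0,0,0,0,0,16],[0,0,0,0,0,20],[0,0,0,0,0,23],[0,0,0,0,0,23]]'
python3 -c "
from h import *
go([.5668,-.2363,.07],102);print(env.get_obs()['wrist_torque'].round(2))"
```

```text
time: 14.7
position: [0.568, -0.2366, 0.0709]
orientation: [3.141, 0.004, 2.325]
contact_force: [-1.0, 1.5, 5.0]
grip_width: 0.013
time: 15.4
position: [0.5683, -0.2365, 0.071]
orientation: [3.139, 0.004, 1.924]
contact_force: [-0.7, 0.4, 5.2]
grip_width: 0.0132
t 15.4 pos [ 0.5683 -0.2365  0.071 ] rpy [179.85   0.22 110.26] F [-0.7  0.4  5.2] w 0.0132
shift [ 0.0007 -0.0013  0.001 ] rot [0.16 0.21 8.26]
[ 0.45  0.22 -0.06]
```

```bash
for i in 1 2; do :; done
python3 -m creep '[[0,0,0,0,0,2],[0,0,0,0,0,4],[0,0,0,0,0,6],[0,0,0,0,0,6]]'
python3 -c "
from h import *
go([.5668,-.2363,.07],102);print(env.get_obs()['wrist_torque'].round(2))"
python3 -m creep '[[0,0,0,0,0,2],[0,0,0,0,0,3],[0,0,0,0,0,3]]'
python3 -c "
from h import *
go([.5668,-.2363,.07],102);print(env.get_obs()['wrist_torque'].round(2))"
```

```text
time: 15.8
position: [0.5683, -0.2365, 0.071]
orientation: [3.138, 0.004, 1.82]
contact_force: [-0.5, 1.1, 4.9]
grip_width: 0.0129
t 15.8 pos [ 0.5683 -0.2365  0.071 ] rpy [179.82   0.21 104.29] F [-0.5  1.1  4.9] w 0.0129
shift [ 0.0006 -0.0015  0.001 ] rot [0.19 0.2  2.29]
[ 0.38  0.21 -0.01]
time: 16.1
position: [0.5685, -0.2364, 0.071]
orientation: [3.138, 0.003, 1.768]
contact_force: [0.0, 2.1, 6.8]
grip_width: 0.013
t 16.1 pos [ 0.5685 -0.2364  0.071 ] rpy [179.79   0.19 101.32] F [0.  2.1 6.8] w 0.013
shift [ 0.0004 -0.0016  0.001 ] rot [ 0.21  0.19 -0.68]
[0.56 0.1  0.08]
```

Not clearly at the stop yet, so I continue in small steps.

```bash
P='from h import *;o=env.get_obs();print(o["wrist_torque"].round(2),np.degrees(o["orientation"]).round(1))'
python3 -m creep '[[0,0,0,0,0,1.5],[0,0,0,0,0,3],[0,0,0,0,0,3]]'; python3 -c "$P"
python3 -m creep '[[0,0,0,0,0,1.5],[0,0,0,0,0,3],[0,0,0,0,0,3]]'; python3 -c "$P
a=save('top','t7');b=save('scene','s7')
c=lambda i,b,s:cv2.resize(i[b[1]:b[3],b[0]:b[2]],s,interpolation=cv2.INTER_CUBIC)[:,:,::-1]
cv2.imwrite('pics/c7.png',np.hstack([c(a,(430,150,520,240),(400,400)),c(b,(170,210,270,310),(400,400))]))"
```

```text
time: 16.4
position: [0.5683, -0.2364, 0.071]
orientation: [3.138, 0.003, 1.717]
contact_force: [-0.6, 2.2, 6.1]
grip_width: 0.0131
[0.48 0.23 0.39] [179.8   0.2  98.4]
time: 16.7
position: [0.5684, -0.2364, 0.071]
orientation: [3.138, 0.003, 1.668]
contact_force: [0.3, 1.3, 5.8]
grip_width: 0.0127
[0.45 0.25 1.22] [179.8   0.2  95.5]
```

View pics/c7.png

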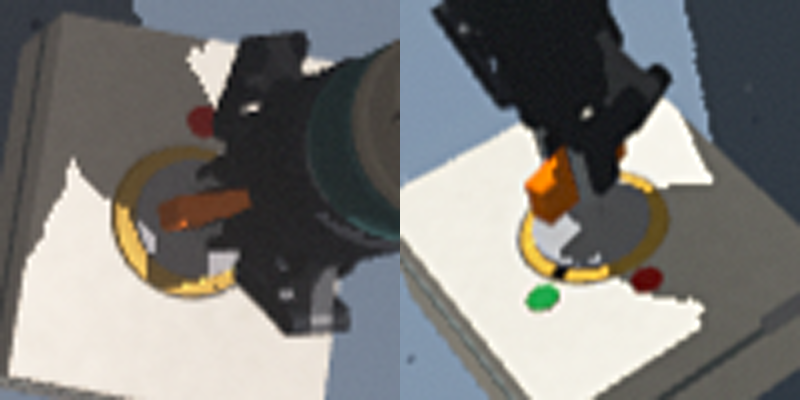

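The scene view shows the pointer at crop (560,270), beside the green dot at (543,297). The stop torque has risen from 0.08 to 1.2 N m. I check the pointer angle numerically.

```bash
python3 - <<'E'
from h import *
C=np.array([.5668,-.2363,.076])
for n,u,v in(('ptr',209.6,277.1),('green',205.3,283.8),('red',231.4,279.3)):
  d=px2w('scene',u,v,.076)-C;print(n,np.degrees(np.arctan2(d[1],d[0])),np.hypot(*d[:2]))
E
python3 -m creep '[[0,0,0,0,0,1],[0,0,0,0,0,2],[0,0,0,0,0,2]]'
python3 -c "
from h import *
o=env.get_obs();print(o['wrist_torque'].round(2),np.degrees(o['orientation']).round(1))"
```

```text
ptr -70.03068346145287 0.03481150471796662
green -69.59773453619704 0.051776848596063886
red -12.526878369048283 0.05152182200566453
time: 17.1
position: [0.5684, -0.2363, 0.071]
orientation: [3.138, 0.003, 1.634]
contact_force: [0.6, 0.9, 4.3]
grip_width: 0.013
[0.48 0.3  1.58] [179.8   0.2  93.6]
```

At the hard stop: pointer at −70.0°, green dot at −69.6°. I relax the twist slightly (within the play), release, and withdraw upward.

```bash
python3 -m creep '[[0,0,0,0,0,-2],[0,0,0,0,0,-3],[0,0,0,0,0,-3]]'
python3 -m creep '[[0,0,0,0,0,0],[0,0,0,0,0,0],[0,0,0,0,0,0],[0,0,0,0,0,0],[0,0,0,0,0,0],[0,0,0,0,0,0]]' 0.05
python3 -m creep '[[0,0,-0.005,0,0,0],[0,0,-0.015,0,0,0],[0,0,-0.03,0,0,0],[0,0,-0.05,0,0,0],[0,0,-0.08,0,0,0],[0,0,-0.11,0,0,0],[0,0,-0.14,0,0,0],[0,0,-0.15,0,0,0],[0.03,0,-0.15,0,0,0],[0.07,0,-0.15,0,0,0],[0.11,0,-0.15,0,0,0],[0.15,0,-0.15,0,0,0],[0.19,0,-0.15,0,0,0],[0.22,0,-0.15,0,0,0],[0.22,0,-0.15,0,0,0]]'
python3 - <<'E'
from h import *
a=save('top','t8');b=save('scene','s8')
c=lambda i,b,s:cv2.resize(i[b[1]:b[3],b[0]:b[2]],s,interpolation=cv2.INTER_CUBIC)[:,:,::-1]
cv2.imwrite('pics/c8.png',np.hstack([c(a,(430,150,520,240),(400,400)),c(b,(170,210,270,310),(400,400))]))
E
```

```text
time: 17.4
position: [0.5684, -0.2362, 0.071]
orientation: [3.138, 0.003, 1.684]
contact_force: [-0.1, 3.1, 5.9]
grip_width: 0.0131
time: 18.0
position: [0.5671, -0.2366, 0.0696]
orientation: [3.14, 0.003, 1.68]
contact_force: [0.7, -0.4, 0.1]
grip_width: 0.05
time: 19.5
position: [0.5416, -0.0142, 0.2189]
orientation: [3.141, 0.002, 1.685]
contact_force: [0.0, 0.0, 1.1]
grip_width: 0.05
```

View pics/c8.png

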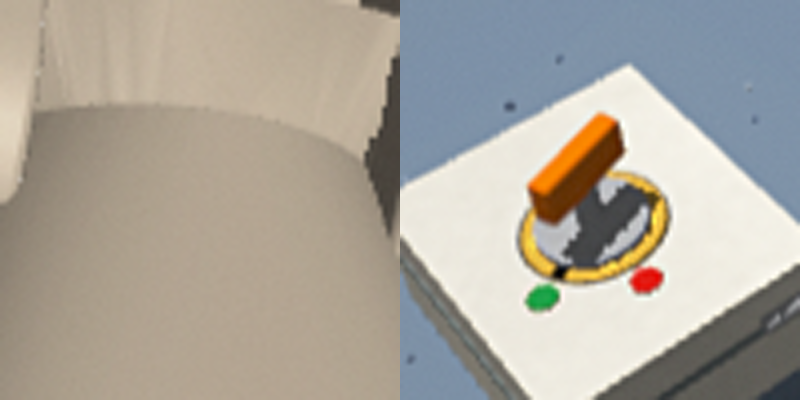

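The orange key stands home in the lock with its flange flat on the brass. The pointer at (560,271) is still on the line to the green dot at (543,297), and the gripper is clear. I check blue in the same picture, then hand in.

```bash
python3 - <<'E'
from h import *
for n in('s0','s8'):
  h=cv2.cvtColor(cv2.imread(f'pics/{n}_raw.png'),cv2.COLOR_BGR2HSV)[150:185,335:365];v,u=np.nonzero(cv2.inRange(h,(105,150,60),(125,255,255)));print(n,len(u),u.mean()+335,v.mean()+150)
print(env.get_obs()['time'],env.sign_off())
E
```

```text
s0 117 351.28205128205127 167.14529914529913
s8 120 351.31666666666666 167.11666666666667
the job is handed in; nothing more can be done
19.6 None
```

The locker is unlocked. The orange key is fully home in the brass lock and turned clockwise to the stop. I let go of it, backed the arm clear, and handed in at 19.6 s.

- **Missed grasp:** the first try closed on nothing, because the fingers really end about 30 mm behind the reported TCP. Both cameras showed this. I allowed for it and the second grasp held at 13 mm.
- **Seating:** the key stopped at 0.071 m reported height, against 0.070 m expected, with 14 N pushing back. I only started turning after that.
- **Turn:** torque rose from about 0.1 to 1.6 N m at the stop. The pointer was at −70.0° and the green dot at −69.6°.
- **After release:** the key stands with its flange flat on the lock and the pointer has not moved. The blue key is at the same pixel as at the start.
- **Check that failed:** the arm blocked the last top view of the lock, so these final checks rest on the scene camera alone.

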